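# Take a battery pack from its test cradle and register it on the fixture plate

## Robot

A 6-joint arm with a two-finger parallel gripper is mounted at the origin on a cart in front of the work surface, level with it; the furniture and walls round the work are solid. World frame = base frame: x ahead of the robot, y to its left, z up, the work surface at z = 0. Lengths are in m, angles in degrees, forces in N, time in s.
With the tool pointing down it reaches from about 0.25 to 0.725 m from the base axis. Payload 9.7 kg.
Tool frame: the origin (TCP) lies at the very end of the fingers, on their centre line; the grasp point (between the pads) lies 19 mm behind it; z points along the fingers, y is the line along which they close (so a half turn about z gives the same grasp; the last joint's range is limited). The gripper opens to 85 mm and grips with 20 to 120 N. Pads are 22 mm wide; open, the fingers measure 114 mm over their backs; the gripper's body (76 mm by 85 mm) begins 54 mm behind the grasp point. The pads swing forward as they close: fully open they stand 13 mm farther back than shut.
Start: joints at [69.213, 4.979, 10.078, 95.1, 0, 90], TCP at [0.195, 0.514, 0.231] pointing down, gripper open.
Joint ranges: [-179.16, 179.16], [-48.56, 103.87], [-65.8, 70.77], [-126.05, 130.52], [-82.76, 87.17], [-180, 180]. Speed limits (degrees/s): [127.2, 127.2, 147.25, 180, 180, 180].

## Interface

Orientations are given as a 3x3 rotation matrix whose columns are the frame's x, y, z axes.
In Python, from station import arm gives the robot as it stands. The module is installed in compiled form; this text tells all that it offers.
- The arm moves only by the shell command python3 -m handwheel 'ROWS' [FORCE]. ROWS is a JSON object of lists of equal length, an entry for each row: "grip": the closure, from -1 (fully open) to 1 (shut); "dp": the shift along the tool's x, y, z normalised to -1 to 1, where 1 is 2.5 cm, a list of three; "yaw": the turn about the tool's z normalised to -1 to 1, where 1 is 0.12 rad. A call has 1 to 10 rows; each row shifts and turns the commanded pose from where the row before left it, along the tool's axes as they then stand; what a row does not reach is not made up. A row lasts 1/12 s, in which the tool goes at most 41.7 mm and 7.16 degrees, less where a joint would pass 70% of its speed; a pose out of reach is approached as far as the arm can. A call with a number of a shift or a turn outside -1 to 1 is refused whole. A call with a gripper value outside its range is refused whole. The fingers move at their own pace and stop on an object; FORCE is the grip in N (left out, the last holds). Time passes only in rows, so rows that do not move let the fingers close. It gives the time, the measured TCP pose, the force, the opening and the grip force at its end, in the units of the state.
- arm.get_state(): the state, without advancing time (a new reading comes with each control period).
- arm.get_image(name): name is "side" or "top" or "wrist"; returns a dict with "img" (480x640x3 uint8, red, green, blue), "camera_matrix" (3x3 intrinsics, pixels), "world_from_camera" (4x4, takes a point from camera to world coordinates); the wrist camera has in their place "T_tool_cam" (4x4, takes a point from camera to tool coordinates, whose origin is the TCP and whose axes are the flange's). Camera axes: x right, y down, z forward; pixel columns grow to the right and rows downward; lengths in m; the calibration is good to about 2 mm. A picture is of the moment at which its call begins: read the wrist's pose just before it. There is no depth.
- arm.job_done(): hands the job in; it is judged then, once.
The state is a dict: "t": time; "joint_positions": joint angles; "qvel": joint speeds; "joint_torque": joint torques, N m; "tool_pos": TCP position; "tcp_rot": TCP orientation; "ft_force": force on the tool from outside, world axes, zero at the start; "wrist_torque": the same for the moment, N m; "finger_gap": opening from 0.0 (shut) to 1.0 (fully open); "grip_force": force on a finger pad.
Only numpy, scipy, OpenCV 4.12 (cv2) and the standard library are available. Lean on these libraries where they do the work, as an engineer would, in place of code of your own. Each camera call takes 0.05 s, during which the arm holds its last target. There are 200 camera calls.

## Task

Pull the flat battery pack down the slope out of the test cradle, past its ball catch, and lay it flat, printed face up, on the metal plate with the two raised stops. Then push it until one long edge lies fully against the long stop and one end fully against the short end stop, and leave it there. Do not drop or ram it, and leave the tape roll, the dish and the brush where they are.

Things in the scene. Friction and masses are not known exactly. Their poses are not given: they have to be found in the camera images.
- battery: Flat black battery pack with a printed label, 190 mm long (its y), 62 mm wide (its x), 7 mm thick; small lugs and a connector stick out of its long edges by about 6 mm near the ends. Origin: centre of its underside; z out of the labelled face. It starts in the cradle, sloping at 30 degrees, its y uphill.
- dock: Test cradle, fixed: 230 x 110 mm base, 36 mm wide aluminium rail sloping up at 30 degrees towards its own +x, grey head (108 wide, 65 above the rail, square to the slope) at the upper end. Origin: centre of the base's underside. The battery overhangs the rail 13 mm on both sides, space beside and beneath it is clear. A sprung steel ball, 2.4 mm proud, holds its lower end.
- dock_seat (a point): Battery's origin when seated, on the rail's top; axes as the cradle's (x horizontally uphill, z up). The battery's upper 25 mm is in a slot under the head: it can be lifted only after sliding 30 mm down the slope, past the ball, with a pull of about 10 N.
- plate: Fixed aluminium plate 250 (x) x 150 (y) x 10 mm, origin centre of underside, z up; top face at z = 10 mm. Two steel stops 12 mm thick stand 14 mm above the top face: the long one has its inner face at y = +52 mm, from x = -60 to +50 (it fits between the lugs); the end stop has its inner face at x = +105 mm, from y = -30 to +40. The other two sides are open.
- stop_corner (a point): The point on the plate's top face where the inner faces of the two stops would meet (plate x = +105, y = +52 mm); axes as the plate's. Fully registered, the battery's origin is 95 mm from it in -x and 31 mm in -y.
- tape_roll: Bystander: amber tape roll lying flat, 76 x 70 x 19 mm, origin at the centre of its underside. Leave it alone.
- dish: Bystander: round grey screw dish, 62 mm across, 14 mm high, origin at the centre of its underside. Leave it alone.
- brush: Bystander: black antistatic brush, 140 mm long (its y), 24 wide, 18 high, origin at the centre of its underside. Leave it alone.

How it is judged (in metres and radians):
On the way, in this order (a step that is already met when the one before it is completed fails the run):
1. the battery is pulled clear of the cradle (its origin more than 100 mm from where it was seated) (distance between battery and dock_seat above 0.1 m), for 0.1 s.
2. the battery lies flat on the plate, printed face up (horizontal distance between battery and plate below 0.11 m and z of battery in the frame of plate below 0.0135 m and angle between battery's own z axis and vertical below 0.06 rad), for 0.2 s.
At the end, for the whole second after the job is handed in: The battery lies flat on the plate, printed face up, at rest, its long edge within 2.5 mm of the long stop and parallel to it within 0.02 rad, its end within 2.5 mm of the end stop (y of battery in the frame of stop_corner between -0.0335 and -0.028 m and x of battery in the frame of stop_corner between -0.0975 and -0.092 m and z of battery in the frame of stop_corner below 0.003 m and angle between battery's own z axis and vertical below 0.05 rad and angle between the y axis of battery and the x axis of plate, either way round below 0.02 rad and linear speed of battery below 0.01 m/s); the robot touches nothing.
It fails at once if a bystander (tape roll, dish, brush) is moved more than 25 mm (distance of any of tape_roll, dish, brush from where it was at the start of the episode above 0.025 m).
It fails at once if the battery is dropped on or rammed into the plate or its stops (contact force over 60 N) (contact force between battery and plate above 60 N).
It also fails if it takes over 51 s, if anything falls off the work surface, if the arm or the gripper's body presses on something with over 40 N, if the wrist force passes 120 N, or if a joint passes its speed limit or range.

## Working session

There is one attempt and no reset: what is moved stays moved. The work goes in short steps, Python scripts to look and compute and a shell command to move; the robot and the scene stay as the last step left them, time stands still between calls to the robot, and variables do not carry over. Pictures are saved under pics/ and viewed, at most 11 in all, crops included, and the job is handed in when it is done.

```bash
mkdir -p pics; python3 - <<'E'
from station import arm
import cv2,numpy as np
s=arm.get_state();print({k:np.round(v,3).tolist() for k,v in s.items()})
for n in("top","side"):
    d=arm.get_image(n);cv2.imwrite(f"pics/{n}0.png",d["img"][:,:,::-1]);np.savez(f"pics/{n}0.npz",**d);print(n,np.round(d["camera_matrix"],1).tolist(),np.round(d["world_from_camera"],3).tolist())
E
```

```text
{'t': 0.0, 'joint_positions': [69.212, 5.012, 10.036, 95.099, -0.0, 90.0], 'qvel': [0.054, -0.027, -0.035, -0.05, -0.067, -0.038], 'joint_torque': [-0.004, -52.039, 46.48, 0.016, -0.0, 0.0], 'tool_pos': [0.195, 0.514, 0.231], 'tcp_rot': [[-0.935, 0.355, -0.0], [0.355, 0.935, -0.001], [-0.0, -0.001, -1.0]], 'ft_force': [0.585, 0.55, 0.004], 'wrist_torque': [-0.018, -0.015, 0.063], 'grip_force': 0.0, 'finger_gap': 0.999}
top [[582.0, 0.0, 324.2], [0.0, 582.0, 239.3], [0.0, 0.0, 1.0]] [[-0.002, -0.995, 0.104, 0.447], [-1.0, 0.004, 0.014, 0.02], [-0.014, -0.104, -0.994, 1.182], [0.0, 0.0, 0.0, 1.0]]
side [[561.3, 0.0, 330.2], [0.0, 561.3, 252.8], [0.0, 0.0, 1.0]] [[0.998, -0.011, 0.063, 0.526], [-0.06, -0.517, 0.854, -0.791], [0.023, -0.856, -0.517, 0.578], [0.0, 0.0, 0.0, 1.0]]
```

View pics/top0.png

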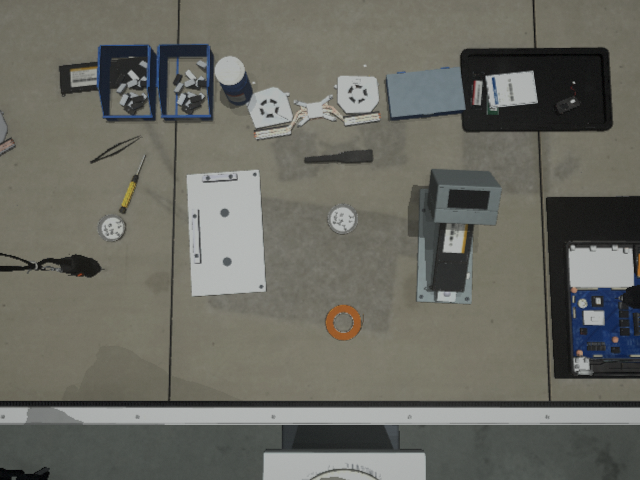

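View pics/side0.png

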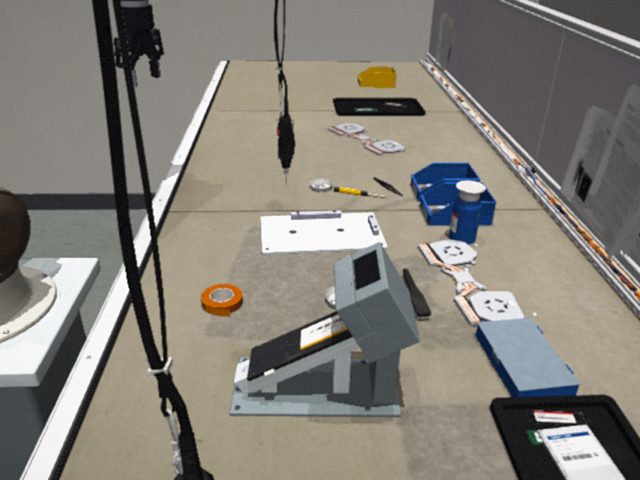

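The top view shows the plate at about (187–265, 170–296), with its long stop at (197,237) and its end stop at (220,177). The cradle is at (420–500, 170–303), and the dark battery's lower end is at about (450,290), downhill towards the robot. In the side view the battery's lower end is near (248,368) and the plate near (260–385, 212–250).

```bash
cat > h.py <<'E'
import cv2,numpy as np
L=lambda n:np.load(f"pics/{n}.npz")
def ray(d,uv):
    T=d["world_from_camera"];v=np.linalg.inv(d["camera_matrix"])@[uv[0],uv[1],1.];return T[:3,3],T[:3,:3]@(v/np.linalg.norm(v))
def onz(d,uv,z):
    o,v=ray(d,uv);return o+v*(z-o[2])/v[2]
def two(d1,u1,d2,u2):
    o1,a=ray(d1,u1);o2,b=ray(d2,u2);s=np.linalg.lstsq(np.c_[a,-b],o2-o1,rcond=None)[0]
    p,q=o1+a*s[0],o2+b*s[1];return (p+q)/2,np.linalg.norm(p-q)
E
python3 - <<'E'
from h import *
t=L("top0");s=L("side0")
for d,(x0,x1,y0,y1),n in((t,(170,280,150,310),"top"),(s,(240,400,200,265),"side")):
    g=d["img"].min(2)[y0:y1,x0:x1];m=(g>165).astype(np.uint8);m=cv2.morphologyEx(m,cv2.MORPH_CLOSE,np.ones((7,7)))
    c=max(cv2.findContours(m,0,2)[0],key=cv2.contourArea);q=cv2.approxPolyDP(cv2.convexHull(c),6,True)[:,0]+[x0,y0]
    P=np.array([onz(d,p,.01) for p in q]);print(n,q.tolist(),P.round(4).tolist(),np.linalg.norm(P-np.roll(P,1,0),axis=1).round(3))
    if n=="top":
        r=cv2.minAreaRect(np.float32([onz(d,p[0]+[x0,y0],.01)[:2]*1000 for p in c]));print(r)
a=cv2.resize(t["img"][160:310,405:505],None,fx=4,fy=4,interpolation=2)
b=cv2.resize(s["img"][320:420,225:325],None,fx=4,fy=4,interpolation=2);b=cv2.copyMakeBorder(b,0,200,0,0,0)
cv2.imwrite("pics/crop.png",np.hstack([a,b])[:,:,::-1])
E
```

```text
top [[257, 170], [264, 290], [192, 295], [187, 175]] [[0.7137, 0.1734, 0.01], [0.468, 0.1569, 0.01], [0.4584, 0.3018, 0.01], [0.7039, 0.3174, 0.01]] [0.144 0.246 0.145 0.246]
((585.5751342773438, 237.00119018554688), (248.43174743652344, 147.23486328125), 3.757162094116211)
side [[387, 245], [263, 252], [260, 217], [373, 212]] [[0.7122, 0.1751, 0.01], [0.4648, 0.1532, 0.01], [0.4521, 0.3009, 0.01], [0.7022, 0.3211, 0.01]] [0.146 0.248 0.148 0.251]
```

View pics/crop.png

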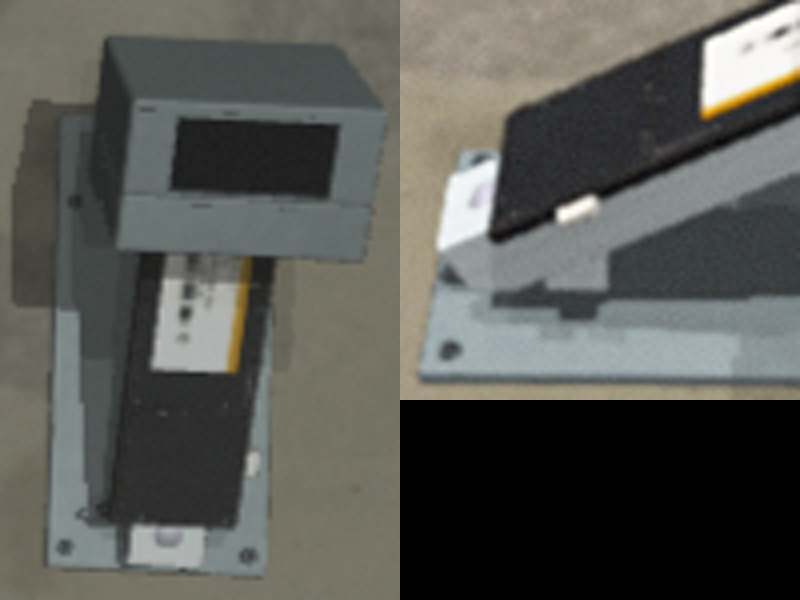

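The crop shows the battery's lower top-face corners at about (433,289.5) and (464.5,291) in the top view, and (252,347.5) and (248,378.5) in the side view. A white connector sticks out of its right edge near the lower end.

```bash
python3 - <<'E'
from h import *
t=L("top0");s=L("side0")
A,ea=two(t,(433,289.5),s,(252,347.5));B,eb=two(t,(464.2,291),s,(248.2,378));print("lower corners",A,ea,B,eb,np.linalg.norm(A-B))
C,ec=two(t,(468,276),s,(269,372));print("connector",C,ec)
# label lower corners: left, right(yellow)
D,ed=two(t,(405+150/4,160+370/4),s,(0,0)) if 0 else (0,0)
E_,ee=two(t,(405+237/4,160+373/4),s,(225+303/4,320+118/4));print("label corner R",E_,ee)
# cradle base bottom corners in top (z~0.006)
P=[onz(t,(405+u/4,160+v/4),.006) for u,v in((47,567),(265,576),(60,115))];print(np.round(P,4))
for u in((137,252),(272,258)): print("edge at head for z=.1,.11,.12",[onz(t,(405+u[0]/4,160+u[1]/4),z).round(4).tolist() for z in(.1,.11,.12)])
m=cv2.inRange(cv2.cvtColor(t["img"],cv2.COLOR_RGB2HSV),(5,120,100),(20,255,255));m[:290]=0;m[350:]=0;u=np.argwhere(m).mean(0)[::-1];print("tape",onz(t,u,.01),"dish",onz(t,(342,219),.014),"brush",onz(t,(338,157),.018))
E
```

```text
lower corners [ 0.46607238 -0.17513176  0.05016372] 0.002861960429230122 [ 0.46380033 -0.2352796   0.04934459] 0.0013655359228321607 0.06019631093268679
connector [ 0.49199661 -0.24008879  0.06359723] 0.001663886054876357
label corner R [ 0.53363352 -0.22802664  0.09030488] 0.001446197512339733
[[ 0.4439 -0.1496  0.006 ]
 [ 0.4392 -0.2583  0.006 ]
 [ 0.6737 -0.1605  0.006 ]]
edge at head for z=.1,.11,.12 [[0.5905, -0.1808, 0.1], [0.5891, -0.1789, 0.11], [0.5878, -0.1771, 0.12]]
edge at head for z=.1,.11,.12 [[0.5874, -0.2436, 0.1], [0.5861, -0.2411, 0.11], [0.5848, -0.2387, 0.12]]
tape [ 0.40396617 -0.00145862  0.01      ] dish [ 6.1081002e-01 -5.0244059e-04  1.4000000e-02] brush [0.73796765 0.00704728 0.018     ]
```

```bash
python3 -m handwheel '{"grip":[-1,-1,-1,-1,-1,-1,-1,-1,-1,-1],"dp":[[0,0,0],[0,0,0],[0,0,0],[-0.5,-0.97,0],[-0.5,-0.97,0],[-0.5,-0.97,0],[-0.5,-0.97,0],[-0.5,-0.97,0],[-0.5,-0.97,0],[0,0,0]],"yaw":[-0.882,-0.882,-0.882,0,0,0,0,0,0,0]}' 60
python3 - <<'E'
from station import arm
import numpy as np
s=arm.get_state();print(np.round(s["joint_positions"],1),np.round(s["tcp_rot"],4).tolist())
print(np.round(arm.get_image("wrist")["T_tool_cam"],3).tolist())
E
```

```text
t: 0.93
tool_pos: [0.2646, 0.3624, 0.2316]
tcp_rot: [[-0.999, 0.048, 0.001], [0.048, 0.999, -0.001], [-0.001, -0.001, -1.0]]
ft_force: [0.5, -0.6, -0.3]
finger_gap: 1.0
grip_force: 0.0
[53.9 -8.8 -3.3 95.5 -0.1 56.6] [[-0.9989, 0.0475, 0.0006], [0.0475, 0.9989, -0.0007], [-0.0006, -0.0007, -1.0]]
[[0.001, -0.955, -0.298, 0.075], [1.0, 0.001, 0.001, 0.001], [-0.0, -0.298, 0.955, -0.143], [0.0, 0.0, 0.0, 1.0]]
```

```bash
python3 -m handwheel '{"grip":[-1,-1,-1,-1,-1,-1,-1,-1,-1,-1],"dp":[[-0.487,-0.969,0],[-0.487,-0.969,0],[-0.487,-0.969,0],[-0.487,-0.969,0],[-0.487,-0.969,0],[-0.487,-0.969,0],[-0.487,-0.969,0],[-0.487,-0.969,0],[-0.487,-0.969,0],[-0.487,-0.969,0]],"yaw":[0,0,0,0,0,0,0,0,0,0]}'
python3 -m handwheel '{"grip":[-1,-1,-1,-1,-1,-1,-1,-1,-1,-1],"dp":[[-0.487,-0.969,0],[-0.487,-0.969,0],[-0.487,-0.969,0],[-0.487,-0.969,0],[-0.487,-0.969,0],[-0.487,-0.969,0],[-0.487,-0.969,0],[-0.487,-0.969,0],[-0.487,-0.969,0],[-0.487,-0.969,0]],"yaw":[0,0,0,0,0,0,0,0,0,0]}'
python3 -m handwheel '{"grip":[-1,-1,-1,-1,-1],"dp":[[-0.487,-0.969,0],[-0.487,-0.969,0],[-0.487,-0.969,0],[0,0,0],[0,0,0]],"yaw":[0,0,0,0,0]}'
python3 - <<'E'
from station import arm
import numpy as np,cv2
s=arm.get_state();print(np.round(s["joint_positions"],1),np.round(s["tcp_rot"],4).tolist())
d=arm.get_image("wrist");cv2.imwrite("pics/w1.png",d["img"][:,:,::-1]);np.savez("pics/w1.npz",**d,p=s["tool_pos"],R=s["tcp_rot"])
E
```

```text
t: 1.82
tool_pos: [0.3746, 0.1173, 0.2311]
tcp_rot: [[-0.999, 0.045, -0.0], [0.045, 0.999, 0.0], [0.0, 0.0, -1.0]]
ft_force: [0.9, -0.4, -0.3]
finger_gap: 1.006
grip_force: 0.0
t: 2.65
tool_pos: [0.4857, -0.1304, 0.2308]
tcp_rot: [[-0.999, 0.045, -0.0], [0.045, 0.999, 0.0], [0.0, 0.0, -1.0]]
ft_force: [1.2, 1.1, -0.2]
finger_gap: 1.0
grip_force: 0.0
t: 3.07
tool_pos: [0.5186, -0.2042, 0.23]
tcp_rot: [[-0.999, 0.046, -0.002], [0.046, 0.999, 0.001], [0.002, 0.001, -1.0]]
ft_force: [0.2, 0.5, -0.9]
finger_gap: 0.994
grip_force: 0.0
[-21.5   6.1  11.1  95.2   0.  -18.8] [[-0.9989, 0.0465, -0.0018], [0.0465, 0.9989, 0.0009], [0.0018, 0.0008, -1.0]]
```

View pics/w1.png

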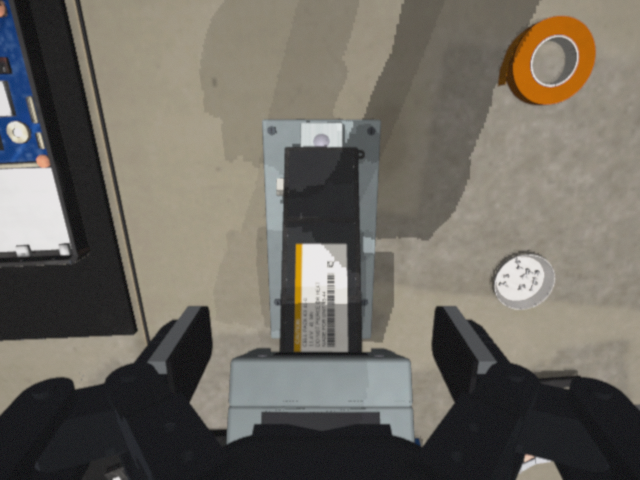

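The wrist view shows the battery's lower end at (285–358, 148), centred between the fingertips at (195,307) and (450,307). The connector is at (280,184).

```bash
python3 - <<'E'
from h import *
w=L("w1");W=np.eye(4);W[:3,:3]=w["R"];W[:3,3]=w["p"]
d={"world_from_camera":W@w["T_tool_cam"],"camera_matrix":w["camera_matrix"]}
for p in((285,148),(358,148)):print(onz(d,p,.0498).round(4))
for p in((281,300),(361,300)):print(onz(d,p,.105).round(4))
# finger tips: tool-frame depth where |y|=42.5mm
for p in((203,307),(440,307)):
    o,v=ray({"world_from_camera":w["T_tool_cam"],"camera_matrix":w["camera_matrix"]},p);k=(np.sign(v[1])*.0425-o[1])/v[1];print("tip",(o+k*v).round(4))
E
```

```text
[ 0.464  -0.2312  0.0498]
[ 0.4668 -0.1706  0.0498]
[ 0.5756 -0.2376  0.105 ]
[ 0.5785 -0.1753  0.105 ]
tip [ 0.0101 -0.0425 -0.0182]
tip [ 0.0125  0.0425 -0.0227]
```

```bash
python3 -m handwheel '{"grip":[-1,-1,-1,-1,-1,-1,-1,-1,-1,-1],"dp":[[0.1,-0.04,0.5],[0,0,0.8],[0,0,0.8],[0,0,0.8],[0,0,0.8],[0,0,0.8],[0,0,0.8],[0,0,0.8],[0,0,0.5],[0,0,0]],"yaw":[0,0,0,0,0,0,0,0,0,0]}'
python3 -m handwheel '{"grip":[0,1,1,1,1,1,1,1],"dp":[[0,0,0],[0,0,0],[0,0,0],[0,0,0],[0,0,0],[0,0,0],[0,0,0],[0,0,0]],"yaw":[0,0,0,0,0,0,0,0]}' 60
```

```text
t: 3.95
tool_pos: [0.5142, -0.2032, 0.0637]
tcp_rot: [[-0.999, 0.044, -0.004], [0.044, 0.999, 0.002], [0.004, 0.001, -1.0]]
ft_force: [-1.1, -0.3, -1.1]
finger_gap: 1.001
grip_force: 0.0
t: 4.62
tool_pos: [0.5162, -0.2047, 0.0685]
tcp_rot: [[-0.999, 0.045, 0.002], [0.045, 0.999, -0.0], [-0.002, -0.0, -1.0]]
ft_force: [-2.0, 1.6, 4.5]
finger_gap: 0.692
grip_force: 63.5
```

```bash
python3 -m handwheel '{"grip":[1,1,1,1,1,1,1],"dp":[[0.2,0,0.115],[0.35,0,0.202],[0.35,0,0.202],[0.35,0,0.202],[0.35,0,0.202],[0.2,0,0.115],[0,0,0]],"yaw":[0,0,0,0,0,0,0]}' 60
python3 - <<'E'
from station import arm
import cv2,numpy as np
d=arm.get_image("side");cv2.imwrite("pics/s2.png",d["img"][:,:,::-1][200:440,150:450].repeat(2,0).repeat(2,1))
E
```

```text
t: 5.2
tool_pos: [0.4703, -0.203, 0.042]
tcp_rot: [[-0.999, 0.046, 0.001], [0.046, 0.999, -0.001], [-0.001, -0.001, -1.0]]
ft_force: [-6.2, 0.4, 4.9]
finger_gap: 0.693
grip_force: 65.4
```

View pics/s2.png

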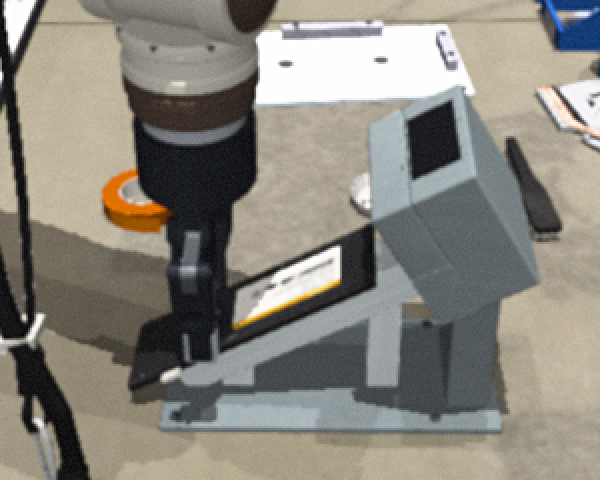

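The battery has followed the fingers, and its upper end is just clear of the head at about (375,235) in the crop. I pull a little further, then lift away.

```bash
python3 -m handwheel '{"grip":[1,1,1,1,1,1,1,1,1,1],"dp":[[0.3,0,0.173],[0.35,0,0.15],[0.4,0,-0.1],[0.4,0,-0.3],[0.3,0,-0.5],[0,0,-0.7],[0,0,-0.9],[0,0,-0.9],[0,0,-0.9],[0,0,-0.9]],"yaw":[0,0,0,0,0,0,0,0,0,0]}' 60
python3 -m handwheel '{"grip":[1,1,1],"dp":[[0,0,-0.6],[0,0,-0.3],[0,0,0]],"yaw":[0,-0.462,-0.463]}' 60
python3 - <<'E'
from station import arm
import cv2,numpy as np
s=arm.get_state();print(np.round(s["wrist_torque"],3))
d=arm.get_image("side");cv2.imwrite("pics/s3.png",d["img"][:,:,::-1][140:420,100:440].repeat(2,0).repeat(2,1))
E
```

```text
t: 6.08
tool_pos: [0.4264, -0.2006, 0.1639]
tcp_rot: [[-0.999, 0.045, 0.0], [0.045, 0.999, -0.0], [-0.0, -0.0, -1.0]]
ft_force: [0.2, 0.7, -2.6]
finger_gap: 0.694
grip_force: 64.9
t: 6.33
tool_pos: [0.4273, -0.2009, 0.1875]
tcp_rot: [[-0.998, -0.068, 0.003], [-0.068, 0.998, -0.001], [-0.003, -0.001, -1.0]]
ft_force: [0.0, 0.3, -2.6]
finger_gap: 0.692
grip_force: 64.9
[-0.004  0.087 -0.077]
```

View pics/s3.png

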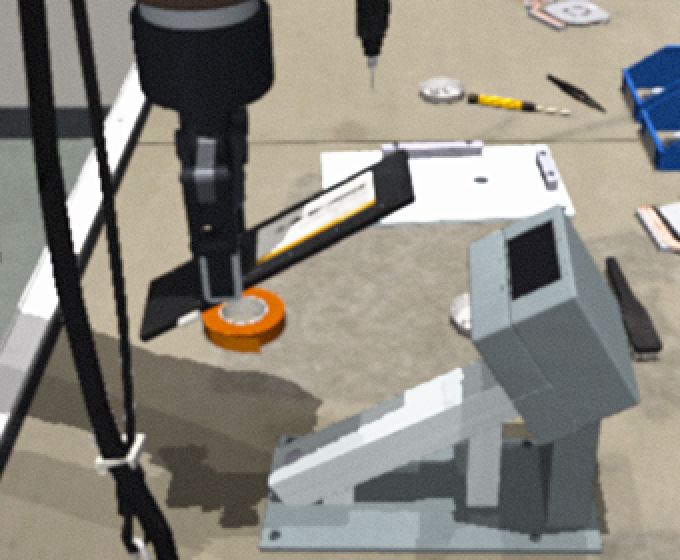

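The battery is held firmly at about 30° and is well clear of the cradle. I carry it over to the plate.

```bash
python3 -m handwheel '{"grip":[1,1,1,1,1,1,1,1,1,1],"dp":[[-0.1,0.3,0],[-0.2,0.6,0],[-0.3,0.9,0],[-0.3,0.95,0],[-0.3,0.95,0],[-0.3,0.95,0],[-0.3,0.95,0],[-0.3,0.95,0],[-0.3,0.95,0],[-0.3,0.95,0]],"yaw":[0,0,0,0,0,0,0,0,0,0]}' 60
python3 -m handwheel '{"grip":[1,1,1,1,1,1,1,1,1,1],"dp":[[-0.3,0.95,0],[-0.3,0.95,0],[-0.34,0.95,0],[-0.35,0.95,0],[-0.35,0.95,0],[-0.35,0.95,0],[-0.3,0.95,0],[-0.2,0.6,0],[-0.1,0.32,0],[0,0,0]],"yaw":[0,0,0,0,0,0,0,0,0,0]}' 60
python3 -m handwheel '{"grip":[1,1,1,1,1],"dp":[[0,0,0.8],[0,0,0.8],[0,0,0.8],[0,0,0.4],[0,0,0]],"yaw":[0,0,0,0,0]}' 60
```

```text
t: 7.22
tool_pos: [0.4799, 0.0163, 0.1845]
tcp_rot: [[-0.998, -0.064, -0.001], [-0.064, 0.998, 0.0], [0.001, 0.0, -1.0]]
ft_force: [0.4, -0.5, -2.3]
finger_gap: 0.69
grip_force: 64.9
t: 8.05
tool_pos: [0.5323, 0.2088, 0.1842]
tcp_rot: [[-0.998, -0.066, -0.001], [-0.066, 0.998, -0.0], [0.001, -0.0, -1.0]]
ft_force: [0.4, -0.4, -1.6]
finger_gap: 0.692
grip_force: 65.0
t: 8.47
tool_pos: [0.5312, 0.2062, 0.1125]
tcp_rot: [[-0.998, -0.064, -0.004], [-0.064, 0.998, -0.002], [0.004, -0.001, -1.0]]
ft_force: [-1.1, -0.1, -2.0]
finger_gap: 0.694
grip_force: 65.2
```

```bash
python3 -m handwheel '{"grip":[1,1,1,1,1,1],"dp":[[0,0.25,0.7],[0,0.25,0.8],[0,0,0.8],[0,0,0.4],[0,0,0.15],[0,0,0]],"yaw":[0,0,0,0,0,0]}' 35
python3 -m handwheel '{"grip":[1,1,1,1,1],"dp":[[0,0,0.14],[0,0,0.14],[0,0,0.14],[0,0,0.14],[0,0,0]],"yaw":[0,0,0,0,0]}' 35
```

```text
t: 8.97
tool_pos: [0.5317, 0.2197, 0.0437]
tcp_rot: [[-0.998, -0.065, -0.0], [-0.065, 0.998, -0.0], [0.0, -0.0, -1.0]]
ft_force: [0.4, -0.0, -2.3]
finger_gap: 0.695
grip_force: 65.1
t: 9.38
tool_pos: [0.5332, 0.2205, 0.0306]
tcp_rot: [[-0.998, -0.065, 0.004], [-0.065, 0.998, 0.001], [-0.004, 0.001, -1.0]]
ft_force: [4.1, -0.3, 5.6]
finger_gap: 0.697
grip_force: 67.3
```

```bash
python3 -m handwheel '{"grip":[1,1,1,1,1],"dp":[[0,0,0.12],[0,0,0.12],[0,0,0.12],[0,0,0],[0,0,0]],"yaw":[0,0,0,0,0]}' 30
python3 - <<'E'
from station import arm
import cv2,numpy as np
d=arm.get_image("side");cv2.imwrite("pics/s4.png",d["img"][:,:,::-1][120:280,200:420].repeat(3,0).repeat(3,1))
E
```

```text
t: 9.8
tool_pos: [0.5334, 0.2206, 0.0222]
tcp_rot: [[-0.998, -0.065, 0.004], [-0.065, 0.998, 0.001], [-0.004, 0.001, -1.0]]
ft_force: [3.8, -0.0, 5.9]
finger_gap: 0.696
grip_force: 71.6
```

View pics/s4.png

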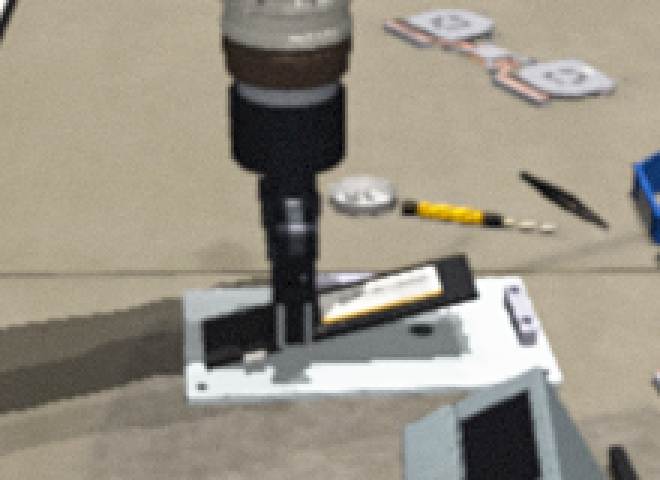

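The lower end rests on the plate and the pack is pivoting flat in the grip. I keep going slowly.

```bash
python3 -m handwheel '{"grip":[1,1,1,1,1],"dp":[[0,0,0.12],[0,0,0.12],[0,0,0.1],[0,0,0],[0,0,0]],"yaw":[0,0,0,0,0]}' 30
python3 -m handwheel '{"grip":[1,1,1,1,1],"dp":[[0,0,0.1],[0,0,0.08],[0,0,0],[0,0,0],[0,0,0]],"yaw":[0,0,0,0,0]}' 30
```

```text
t: 10.27
tool_pos: [0.5333, 0.2207, 0.0136]
tcp_rot: [[-0.998, -0.065, 0.004], [-0.065, 0.998, 0.001], [-0.004, 0.001, -1.0]]
ft_force: [3.5, 0.5, 4.8]
finger_gap: 0.691
grip_force: 74.8
t: 10.68
tool_pos: [0.5333, 0.2207, 0.0092]
tcp_rot: [[-0.998, -0.066, 0.004], [-0.066, 0.998, 0.001], [-0.004, 0.001, -1.0]]
ft_force: [3.3, 0.6, 5.8]
finger_gap: 0.697
grip_force: 75.8
```

```bash
python3 -m handwheel '{"grip":[1,1,1,1],"dp":[[0,0,0.05],[0,0,0.05],[0,0,0],[0,0,0]],"yaw":[0,0,0,0]}' 30
python3 - <<'E'
from station import arm
import cv2,numpy as np
d=arm.get_image("side");cv2.imwrite("pics/s5.png",d["img"][:,:,::-1][190:270,240:400].repeat(4,0).repeat(4,1))
E
```

```text
t: 11.02
tool_pos: [0.5334, 0.2207, 0.0068]
tcp_rot: [[-0.998, -0.065, 0.004], [-0.065, 0.998, 0.002], [-0.004, 0.001, -1.0]]
ft_force: [3.5, 1.4, 6.7]
finger_gap: 0.691
grip_force: 76.3
```

View pics/s5.png

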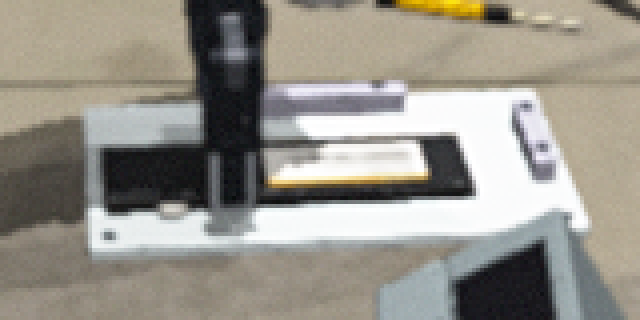

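It is now nearly flat, with the far end at about (470,165) in the crop and only slightly raised.

```bash
python3 -m handwheel '{"grip":[1,1,1],"dp":[[0,0,0.05],[0,0,0],[0,0,0]],"yaw":[0,0,0]}' 30
python3 -m handwheel '{"grip":[1,1,1],"dp":[[0,0,0.05],[0,0,0],[0,0,0]],"yaw":[0,0,0]}' 30
```

```text
t: 11.32
tool_pos: [0.5334, 0.2207, 0.0067]
tcp_rot: [[-0.998, -0.065, 0.005], [-0.065, 0.998, 0.002], [-0.005, 0.001, -1.0]]
ft_force: [-0.1, -1.5, 15.9]
finger_gap: 0.694
grip_force: 77.4
t: 11.57
tool_pos: [0.5335, 0.2207, 0.0067]
tcp_rot: [[-0.998, -0.066, 0.005], [-0.066, 0.998, 0.002], [-0.005, 0.002, -1.0]]
ft_force: [-5.0, -3.0, 25.5]
finger_gap: 0.693
grip_force: 78.5
```

```bash
python3 -m handwheel '{"grip":[1,-0.2,-0.6,-1,-1,-1,-1],"dp":[[0,0,-0.06],[0,0,0],[0,0,0],[0,0,0],[0,0,0],[0,0,0],[0,0,0]],"yaw":[0,0,0,0,0,0,0]}' 30
python3 -m handwheel '{"grip":[-1,-1,-1,-1,-1,-1,-1],"dp":[[0,0,-0.5],[0,0,-0.9],[0,0,-0.9],[0,0,-0.9],[0.9,0,-0.5],[0.9,0,0],[0,0,0]],"yaw":[0,0,0,0,0,0,0]}' 30
python3 - <<'E'
from station import arm
import cv2,numpy as np
s=arm.get_state();d=arm.get_image("top");cv2.imwrite("pics/t6.png",d["img"][:,:,::-1][150:310,150:310].repeat(3,0).repeat(3,1));np.savez("pics/t6.npz",**d)
d=arm.get_image("wrist");cv2.imwrite("pics/w6.png",d["img"][:,:,::-1]);np.savez("pics/w6.npz",**d,p=s["tool_pos"],R=s["tcp_rot"])
E
```

```text
t: 12.15
tool_pos: [0.5315, 0.2201, 0.0037]
tcp_rot: [[-0.998, -0.066, -0.001], [-0.066, 0.998, -0.0], [0.001, -0.0, -1.0]]
ft_force: [-0.3, 0.3, -0.5]
finger_gap: 1.001
grip_force: 0.0
t: 12.73
tool_pos: [0.4848, 0.2171, 0.0987]
tcp_rot: [[-0.998, -0.066, 0.001], [-0.066, 0.998, 0.001], [-0.001, 0.001, -1.0]]
ft_force: [-0.5, -0.7, -0.1]
finger_gap: 0.997
grip_force: 0.0
```

View pics/w6.png

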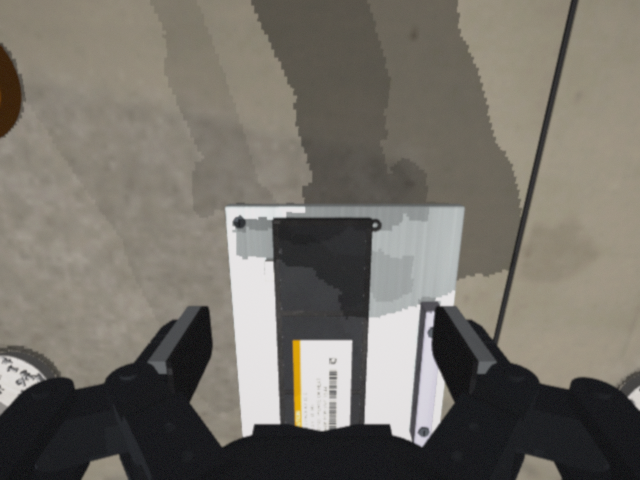

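The pack lies flat and label up. Its lower end is at (275–370, 219), a small lug is at (376,225), and the plate's near edge runs (226–464, 206). Next I work out its pose in the plate frame.

```bash
python3 - <<'E'
from h import *
w=L("w6");W=np.eye(4);W[:3,:3]=w["R"];W[:3,3]=w["p"]
d={"world_from_camera":W@w["T_tool_cam"],"camera_matrix":w["camera_matrix"]}
a=np.radians(3.76);R=np.array([[np.cos(a),np.sin(a)],[-np.sin(a),np.cos(a)]]);P=np.array([.5856,.237])
f=lambda p:(R@(p[:2]-P)*1000).round(1)
for n,p,z in(("lowR",(275,219),.017),("lowL",(370,219),.017),("edgeR",(280,425),.017),("edgeL",(366,345),.017),("pl",(226,206),.01),("pr",(464,206),.01),("stop",(421,303),.024)):
    q=onz(d,p,z);print(n,q.round(4),f(q))
t=L("t6");m=(t["img"].max(2)<70).astype(np.uint8);m[:170]=0;m[300:]=0;m[:,:190]=0;m[:,270:]=0
ys,xs=np.nonzero(m);print("dark",xs.min(),xs.max(),ys.min(),ys.max())
c=max(cv2.findContours(m,0,2)[0],key=cv2.contourArea);print([(q[0].tolist(),f(onz(t,q[0],.017))) for q in cv2.approxPolyDP(c,4,True)])
E
```

```text
lowR [0.4692 0.1884 0.017 ] [-119.3  -40.9]
lowL [0.4653 0.2463 0.017 ] [-119.4   17.1]
edgeR [0.6249 0.1968 0.017 ] [ 36.5 -42.7]
edgeL [0.5535 0.2528 0.017 ] [-31.   17.9]
pl [0.4648 0.1569 0.01  ] [-125.8  -72. ]
pr [0.4548 0.3049 0.01  ] [-126.    76.3]
stop [0.5162 0.2833 0.024 ] [-66.2  50.8]
dark 190 266 179 299
[([244, 196], array([ 70.1, -43.3])), ([214, 201], array([64.1, 18.2])), ([217, 253], array([-42.2,  17.3])), ([190, 219], array([30.6, 68.7])), ([202, 258], array([-50.2,  47.9])), ([190, 242], array([-16.2,  70.7])), ([213, 299], array([-133.7,   29.7])), ([240, 299], array([-137.4,  -24.2])), ([240, 294], array([-127.4,  -24.7])), ([229, 293], array([-124. ,   -2.8])), ([262, 281], array([-104.6,  -70.1])), ([261, 269], array([-80.4, -69.4])), ([248, 267], array([-74.7, -43.6]))]
```

```bash
python3 -m handwheel '{"grip":[1,1,1,1,1,1,1,1,1,1],"dp":[[0.76,0,0],[0.76,0.05,0],[0,0,0.5],[0,0,0.8],[0,0,0.8],[0,0,0.8],[0,0,0.4],[0,0,0.13],[0,0,0],[0,0,0]],"yaw":[0,0,0,0,0,0,0,0,0,0]}' 30
python3 - <<'E'
from station import arm
import numpy as np
s=arm.get_state();a=np.radians(3.76);p=np.array(s["tool_pos"][:2])-[.5856,.237]
print("plate frame",p@[np.cos(a),np.sin(a)],p@[-np.sin(a),np.cos(a)],np.round(s["ft_force"],2))
E
```

```text
t: 13.67
tool_pos: [0.4494, 0.2161, 0.0115]
tcp_rot: [[-0.998, -0.066, 0.001], [-0.066, 0.998, 0.0], [-0.001, 0.0, -1.0]]
ft_force: [-0.2, -0.6, -0.0]
finger_gap: -0.003
grip_force: 0.0
plate frame -0.13723991960760032 -0.011961536039370049 [-0.24 -0.58 -0.05]
```

```bash
python3 -m handwheel '{"grip":[1,1,1,1,1,1,1,1,1,1],"dp":[[-0.14,0,0],[-0.14,0,0],[-0.14,0,0],[-0.14,0,0],[-0.14,0,0],[-0.14,0,0],[-0.12,0,0],[-0.12,0,0],[-0.12,0,0],[-0.12,0,0]],"yaw":[0,0,0,0,0,0,0,0,0,0]}' 30
python3 -m handwheel '{"grip":[1,1,1,1],"dp":[[-0.08,0,0],[-0.06,0,0],[-0.06,0,0],[0,0,0]],"yaw":[0,0,0,0]}' 30
```

```text
t: 14.5
tool_pos: [0.482, 0.2181, 0.0107]
tcp_rot: [[-0.998, -0.066, -0.0], [-0.066, 0.998, 0.0], [0.0, 0.0, -1.0]]
ft_force: [-3.1, -0.0, 1.5]
finger_gap: -0.001
grip_force: 1.2
t: 14.83
tool_pos: [0.487, 0.2184, 0.0107]
tcp_rot: [[-0.998, -0.066, 0.0], [-0.066, 0.998, -0.0], [-0.0, -0.0, -1.0]]
ft_force: [-0.3, -0.8, 0.4]
finger_gap: -0.002
grip_force: 0.0
```

```bash
python3 -m handwheel '{"grip":[1,1,1,1],"dp":[[-0.06,0,-0.04],[-0.06,0,0],[-0.06,0,0],[0,0,0]],"yaw":[0,0,0,0]}' 30
python3 -m handwheel '{"grip":[1,1,1],"dp":[[-0.06,0,0],[-0.04,0,0],[0,0,0]],"yaw":[0,0,0]}' 30
```

```text
t: 15.17
tool_pos: [0.4903, 0.2186, 0.0117]
tcp_rot: [[-0.998, -0.066, -0.002], [-0.066, 0.998, -0.0], [0.002, -0.0, -1.0]]
ft_force: [-7.5, 0.5, 3.3]
finger_gap: 0.003
grip_force: 3.6
t: 15.42
tool_pos: [0.4905, 0.2186, 0.0115]
tcp_rot: [[-0.998, -0.066, -0.007], [-0.066, 0.998, -0.0], [0.007, 0.0, -1.0]]
ft_force: [-18.3, -1.6, 10.4]
finger_gap: -0.001
grip_force: 9.5
```

```bash
python3 -m handwheel '{"grip":[1,1,1,1,1,1,1,1,1,1],"dp":[[0.2,0,0],[0.2,0,0],[0,0,-0.9],[0,0,-0.9],[-0.87,-0.46,0],[-0.87,-0.46,0],[-0.87,-0.46,0],[-0.87,-0.46,0],[-0.87,-0.46,0],[0,0,0]],"yaw":[0,0,0,0,0,0,0,0,0,0]}' 30
python3 - <<'E'
from station import arm
import numpy as np,cv2
s=arm.get_state();a=np.radians(3.76);p=np.array(s["tool_pos"][:2])-[.5856,.237]
print("plate frame",p@[np.cos(a),np.sin(a)],p@[-np.sin(a),np.cos(a)],s["tool_pos"][2],np.round(s["ft_force"],2))
E
```

```text
t: 16.25
tool_pos: [0.5993, 0.1662, 0.0564]
tcp_rot: [[-0.998, -0.063, 0.002], [-0.063, 0.998, -0.0], [-0.002, -0.001, -1.0]]
ft_force: [0.9, 1.3, 0.3]
finger_gap: -0.0
grip_force: 0.0
plate frame 0.009039883264281087 -0.07153934856707145 0.05643609069624103 [0.87 1.26 0.26]
```

```bash
python3 -m handwheel '{"grip":[1,1,1,1,1,1,1,1,1,1],"dp":[[0,0,0.8],[0,0,0.6],[0,0,0.25],[0,0,0.1],[0,0,0],[0,0.14,0],[0,0.14,0],[0,0.14,0],[0,0.14,0],[0,0.14,0]],"yaw":[0,0,0,0,0,0,0,0,0,0]}' 30
python3 -m handwheel '{"grip":[1,1,1,1,1,1],"dp":[[0,0.14,0],[0,0.14,0],[0,0.14,0],[0,0.14,0],[0,0.14,0],[0,0,0]],"yaw":[0,0,0,0,0,0]}' 30
```

```text
t: 17.08
tool_pos: [0.595, 0.1861, 0.0135]
tcp_rot: [[-0.998, -0.066, 0.001], [-0.066, 0.998, 0.0], [-0.001, 0.0, -1.0]]
ft_force: [0.7, -0.2, 0.0]
finger_gap: 0.001
grip_force: 0.0
t: 17.58
tool_pos: [0.5936, 0.2037, 0.013]
tcp_rot: [[-0.998, -0.066, -0.0], [-0.066, 0.998, 0.0], [-0.0, 0.0, -1.0]]
ft_force: [0.5, -0.6, -0.1]
finger_gap: 0.001
grip_force: 0.0
```

```bash
python3 -m handwheel '{"grip":[1,1,1,1],"dp":[[0,0.1,0.03],[0,0.1,0],[0,0.08,0],[0,0.06,0]],"yaw":[0,0,0,0]}' 30
python3 - <<'E'
from station import arm
import cv2,numpy as np
d=arm.get_image("side");cv2.imwrite("pics/s7.png",d["img"][:,:,::-1][190:270,240:400].repeat(4,0).repeat(4,1))
E
```

```text
t: 17.92
tool_pos: [0.593, 0.2116, 0.0121]
tcp_rot: [[-0.998, -0.066, -0.0], [-0.066, 0.998, 0.0], [0.0, 0.0, -1.0]]
ft_force: [0.2, -1.8, -0.6]
finger_gap: -0.001
grip_force: 0.6
```

View pics/s7.png

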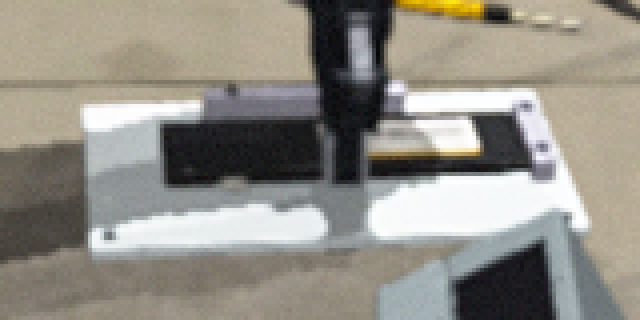

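The view shows the pack's end at the end stop, about (530,150), and its long edge nearly at the long stop, about (205–400, 115). I continue in small steps.

```bash
python3 -m handwheel '{"grip":[1,1,1,1],"dp":[[0,0.06,0],[0,0.06,0],[0,0.06,0],[0,0,0]],"yaw":[0,0,0,0]}' 30
python3 -m handwheel '{"grip":[1,1,1],"dp":[[0,0.06,0],[0,0.06,0],[0,0,0]],"yaw":[0,0,0]}' 30
```

```text
t: 18.3
tool_pos: [0.5928, 0.2162, 0.0123]
tcp_rot: [[-0.998, -0.066, -0.0], [-0.066, 0.998, 0.0], [-0.0, 0.0, -1.0]]
ft_force: [-0.7, 0.3, 0.1]
finger_gap: -0.005
grip_force: 0.0
t: 18.55
tool_pos: [0.5927, 0.2191, 0.0123]
tcp_rot: [[-0.998, -0.066, 0.0], [-0.066, 0.998, 0.0], [-0.0, 0.0, -1.0]]
ft_force: [0.6, -0.8, 0.8]
finger_gap: 0.006
grip_force: 0.0
```

```bash
python3 -m handwheel '{"grip":[1,1,1,1],"dp":[[0,0.06,0],[0,0.06,0],[0,0,0],[0,0,0]],"yaw":[0,0,0,0]}' 30
python3 -m handwheel '{"grip":[1,1,1],"dp":[[0,0.06,0],[0,0.04,0],[0,0,0]],"yaw":[0,0,0]}' 30
```

```text
t: 18.88
tool_pos: [0.5925, 0.222, 0.0123]
tcp_rot: [[-0.998, -0.066, 0.0], [-0.066, 0.998, 0.0], [-0.0, 0.0, -1.0]]
ft_force: [0.5, -0.0, -0.7]
finger_gap: -0.001
grip_force: 0.2
t: 19.13
tool_pos: [0.5924, 0.2223, 0.0122]
tcp_rot: [[-0.998, -0.064, 0.0], [-0.064, 0.998, -0.004], [0.0, -0.004, -1.0]]
ft_force: [0.3, -10.7, 2.4]
finger_gap: 0.002
grip_force: 5.7
```

```bash
python3 -m handwheel '{"grip":[1,1,1,1,1,1,1,1,1,1],"dp":[[0,0.03,0],[0,0,0],[0,-0.3,0],[0,-0.3,0],[0,0,-0.9],[0,0,-0.9],[0.9,0.35,0],[0.9,0.35,0],[0.9,0.35,0],[0.9,0.35,0]],"yaw":[0,0,0,0,0,0,0,0,0,0]}' 30
python3 -m handwheel '{"grip":[1,1,1,1],"dp":[[0.9,0.35,0],[0.6,0.35,0],[0,0,0],[0,0,0]],"yaw":[0,0,0,0]}' 30
python3 - <<'E'
from station import arm
import numpy as np,cv2
s=arm.get_state();a=np.radians(3.76);p=np.array(s["tool_pos"][:2])-[.5856,.237]
print("plate frame",p@[np.cos(a),np.sin(a)],p@[-np.sin(a),np.cos(a)],s["tool_pos"][2])
E
```

```text
t: 19.97
tool_pos: [0.5002, 0.2393, 0.0574]
tcp_rot: [[-0.998, -0.065, 0.0], [-0.065, 0.998, 0.001], [-0.0, 0.001, -1.0]]
ft_force: [-0.3, -0.4, 1.1]
finger_gap: 0.001
grip_force: 0.0
t: 20.3
tool_pos: [0.4623, 0.2545, 0.0577]
tcp_rot: [[-0.998, -0.067, 0.001], [-0.067, 0.998, 0.001], [-0.001, 0.001, -1.0]]
ft_force: [0.4, -0.3, 0.2]
finger_gap: -0.002
grip_force: 0.0
plate frame -0.12188196815625586 0.025571132161181554 0.05768145195960373
```

Now I go down and make the second push towards the end stop, from -122 mm to about -96 mm.

```bash
python3 -m handwheel '{"grip":[1,1,1,1,1,1,1,1,1,1],"dp":[[0,-0.1,0.8],[0,0,0.6],[0,0,0.3],[0,0,0.12],[0,0,0],[-0.2,0,0],[-0.2,0,0],[-0.2,0,0],[-0.16,0,0],[0,0,0]],"yaw":[0,0,0,0,0,0,0,0,0,0]}' 30
python3 -m handwheel '{"grip":[1,1,1,1],"dp":[[-0.08,0,0],[-0.08,0,0],[-0.06,0,0],[0,0,0]],"yaw":[0,0,0,0]}' 30
python3 - <<'E'
from station import arm
import numpy as np,cv2
s=arm.get_state();a=np.radians(3.76);p=np.array(s["tool_pos"][:2])-[.5856,.237]
print("plate frame",p@[np.cos(a),np.sin(a)],p@[-np.sin(a),np.cos(a)],s["tool_pos"][2])
E
```

```text
t: 21.13
tool_pos: [0.4828, 0.2531, 0.0121]
tcp_rot: [[-0.998, -0.065, 0.001], [-0.065, 0.998, 0.0], [-0.001, 0.0, -1.0]]
ft_force: [0.6, -0.1, 0.0]
finger_gap: 0.002
grip_force: 0.0
t: 21.47
tool_pos: [0.4874, 0.2533, 0.0118]
tcp_rot: [[-0.998, -0.066, 0.0], [-0.066, 0.998, 0.0], [-0.0, 0.0, -1.0]]
ft_force: [-0.5, -1.1, -0.7]
finger_gap: 0.0
grip_force: 0.0
plate frame -0.09696306220946722 0.02268072522462141 0.011758183510585427
```

```bash
python3 -m handwheel '{"grip":[1,1,1,1],"dp":[[-0.06,0,0],[-0.06,0,0],[-0.04,0,0],[0,0,0]],"yaw":[0,0,0,0]}' 30
python3 -m handwheel '{"grip":[1,1,1,1,1,1,1,1,1,1],"dp":[[0,0,0],[0.3,0,0],[0.3,0,0],[0,0,-0.9],[0,0,-0.9],[0,0,-0.9],[0.3,0,-0.9],[0.3,0,-0.9],[0,0,0],[0,0,0]],"yaw":[0,0,0,0,0,0,0,0,0,0]}' 30
python3 - <<'E'
from station import arm
import cv2,numpy as np
s=arm.get_state()
for n in("side","wrist","top"):
    d=arm.get_image(n);np.savez(f"pics/{n}8.npz",**d,p=s["tool_pos"],R=s["tcp_rot"])
    if n=="wrist":w=d["img"]
    if n=="side":i=d["img"]
i=cv2.resize(i[195:265,245:395],(800,373),interpolation=2)
cv2.imwrite("pics/s8.png",i[:,:,::-1])
E
```

```text
t: 21.8
tool_pos: [0.4881, 0.2532, 0.0115]
tcp_rot: [[-0.998, -0.067, -0.006], [-0.067, 0.998, -0.001], [0.006, -0.0, -1.0]]
ft_force: [-16.0, -1.5, 9.8]
finger_gap: 0.0
grip_force: 8.0
t: 22.63
tool_pos: [0.4616, 0.2519, 0.1256]
tcp_rot: [[-0.998, -0.066, 0.003], [-0.066, 0.998, 0.001], [-0.003, 0.001, -1.0]]
ft_force: [0.0, 0.0, 0.2]
finger_gap: -0.0
grip_force: 0.0
```

View pics/s8.png

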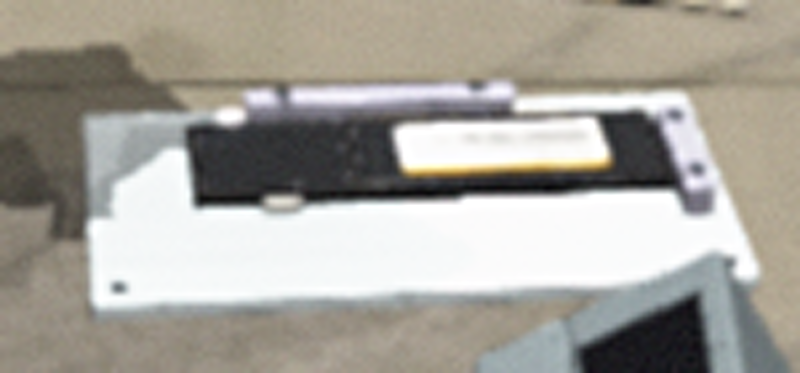

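The pack sits in the corner: its far end touches the end stop at (680,150) and its long edge lies along the long stop at (245–515, 115). I check the position and parallelism with numbers.

```bash
python3 - <<'E'
from h import *
a=np.radians(3.76);R=np.array([[np.cos(a),np.sin(a)],[-np.sin(a),np.cos(a)]]);P=np.array([.5856,.237])
f=lambda p:(R@(p[:2]-P)*1000)
s=L("side8");g=s["img"].max(2).astype(float)
def fit(d,pts,z,n):
    q=np.array([f(onz(d,p,z)) for p in pts]);k=np.polyfit(q[:,0],q[:,1],1);r=q[:,1]-np.polyval(k,q[:,0])
    q=q[abs(r)<2];k=np.polyfit(q[:,0],q[:,1],1);print(n,"slope rad %.4f y(x=10) %.1f rms %.2f n %d"%(k[0],np.polyval(k,10),np.std(q[:,1]-np.polyval(k,q[:,0])),len(q)))
e=[];st=[]
for u in range(284,366):
    c=g[218:245,u];i=np.argmax(np.diff(c));lo,hi=c[i],c[i+1];e.append((u,218+i+.5))
fit(s,e,.010,"battery -y bottom edge")
e=[]
for u in range(254,375):
    c=g[225:262,u];i=np.argmin(np.diff(c));e.append((u,225+i+.5))
fit(s,e,.010,"plate -y edge")
t=L("top8");h=t["img"].max(2).astype(float)
e=[];x=[]
for v in range(200,262):
    c=h[v,220:250];i=np.argmax(np.diff(c));e.append((220+i+.5,v))
fit(t,e,.017,"top: battery -y edge")
e=[]
for v in range(180,285):
    c=h[v,250:275];i=np.argmin(np.diff(c));e.append((250+i+.5,v))
fit(t,e,.010,"top: plate -y edge")
for u in range(210,228,4):
    c=h[255:292,u];i=np.argmax(np.diff(c));print("low end",f(onz(t,(u,255+i+.5),.017)).round(1))
E
```

```text
battery -y bottom edge slope rad -0.0044 y(x=10) -5.9 rms 0.94 n 60Traceback (most recent call last):
  File "<stdin>", line 15, in <module>
  File "<stdin>", line 7, in fit
    raise TypeError("expected non-empty vector for x")
TypeError: expected non-empty vector for x
```

```bash
python3 - <<'E'
from h import *
a=np.radians(3.76);R=np.array([[np.cos(a),np.sin(a)],[-np.sin(a),np.cos(a)]]);P=np.array([.5856,.237])
f=lambda p:(R@(p[:2]-P)*1000)
def cross(c,th,up):
    k=np.nonzero((c[:-1]<th)&(c[1:]>=th) if up else (c[:-1]>=th)&(c[1:]<th))[0]
    if not len(k):return None
    k=k[-1];return k+(th-c[k])/(c[k+1]-c[k])
def fit(d,pts,z,n):
    q=np.array([f(onz(d,p,z)) for p in pts])
    for _ in range(4):
        k=np.polyfit(q[:,0],q[:,1],1);r=q[:,1]-np.polyval(k,q[:,0]);q=q[abs(r)<=max(1,2*np.median(abs(r)))]
    print(n,"slope %.4f y(x=10) %.1f sd %.2f n %d"%(k[0],np.polyval(k,10),np.std(r),len(q)))
def col(im,us,v0,v1,th,up):
    return [(u,v0+c) for u in us if (c:=cross(im[v0:v1,u],th,up)) is not None]
def row(im,vs,u0,u1,th,up):
    return [(u0+c,v) for v in vs if (c:=cross(im[v,u0:u1],th,up)) is not None]
s=L("side8");g=s["img"].min(2).astype(float)
t=L("top8");h=t["img"].min(2).astype(float);h0=L("top0")["img"].min(2).astype(float);g0=L("side0")["img"].min(2).astype(float)
fit(s,col(g,range(303,366),220,245,100,True),.010,"side bat -y")
fit(s,col(g0,range(268,375),235,260,170,False),.010,"side plate -y")
fit(t,row(h,range(195,262),222,252,100,True),.010+.007,"top bat -y")
fit(t,row(h0,range(180,285),250,275,165,False),.010,"top plate -y")
fit(t,row(h0,range(180,285),180,192,165,True),.010,"top plate +y")
for u in range(208,230,4):
    c=cross(h[255:292,u],100,True)
    if c:print("low end",f(onz(t,(u,255+c),.017)).round(1))
E
```

```text
side bat -y slope 0.0063 y(x=10) -3.8 sd 0.42 n 50
side plate -y slope 0.0035 y(x=10) -78.5 sd 0.47 n 67
top bat -y slope -0.0002 y(x=10) -10.6 sd 0.27 n 67
top plate -y slope 0.0003 y(x=10) -73.9 sd 0.39 n 105
top plate +y slope -0.0009 y(x=10) 73.2 sd 0.37 n 100
low end [-85.5  37.5]
low end [-84.2  29.4]
low end [-84.2  21.3]
low end [-108.8   14.5]
low end [-85.    5.3]
low end [-84.4  -2.8]
```

The top view puts the long edge at -10.6 mm (expected -10), the low end at -84.5 mm (expected -85), and the pack parallel within 0.001 rad. The robot is clear, so I hand in.

```bash
python3 -c "
from station import arm
print(arm.job_done())"
```

```text
the job is handed in; nothing more can be done
None
```

I handed the job in at about 23 s: the battery lies flat, label up, against both stops; final top view within about 1 mm and 0.001 rad. The hand-in call returned no verdict.

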